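Space and press the loose tile of a tile-topped desk box

TASK

The middle tile on top of the tile-topped desk box has been re-laid on springy pads and stands proud of its neighbours. Stand the spacer upright, right down to the bottom of the joint, in whichever joint beside the middle tile is wide enough for it (never force it into the narrow one) and let go of it; then, with the fingertips, press the middle tile down gently until it is level with its neighbours, and finish while still holding it pressed there, with the spacer left in place. Leave the other things on the desk where they are.

Things in the scene. Friction and masses are not known exactly. Their poses are not given: they have to be found in the camera images.
- desk_box: Wooden desk box with a tiled top, 112 x 218 mm, rim 64 mm high, fixed. Origin: centre of its underside, on the desk; z up, the row of three tiles runs along y. Floor under the tiles at 40 mm, 92 mm free along x. Side tiles fixed at y = +-72 mm, tops at 60 mm. The joint beside the narrow tile is 16 mm wide, centred at 40 mm from the centre; the other is 6 mm wide.
- narrow_tile: The narrower side tile, 90 x 48 x 20 mm, fixed in the box at either end of the row (changes from start to start), white glazed ceramic like the others. Origin: centre of its underside, on the floor of the box top. The wide joint, open down to that floor and along the box's x, lies between it and the middle tile.
- wide_tile: The wider side tile, 90 x 68 x 20 mm (its outer end hidden in the rim, 57 mm to be seen), fixed, of the same ceramic, at the other end of the row. Origin: centre of its underside. The joint beside it is too narrow for the spacer.
- mid_tile (a joint): How far the middle tile is pressed down, m: 0 standing 8 mm proud of its neighbours (top 68 mm above the desk), 0.008 level with them (top 60 mm above the desk), where it meets a firm stop. It springs back up when let go; it needs about 3 N to start and about 8 N to be held level.
- mid_tile_top (a point): Centre of the top face of the middle tile (tile 88 x 64 x 20 mm, x and y as the box's); it goes down with the tile.
- spacer: Loose grey plastic spacer, a plain upright blade 60 mm long (its x), 12 mm thick (its y), 64 mm tall (its z), about 60 g, standing on the desk to the right of the box. Origin: centre of its underside. Take it across its thickness near the top; seated in the joint, with its length along the box's x, it stands 36 mm above the proud middle tile.
- glue_bottle: Bystander: upright white glue bottle with an orange nozzle, 31 x 41 x 108 mm, in front of the box on the left. Origin: centre of its underside.
- stamp: Bystander: wooden hand stamp with a knob, 32 x 50 x 66 mm, in front of the box. Origin: centre of its underside.
- highlighter: Bystander: yellow highlighter lying down, 16 x 130 x 13 mm, long along its y, near the front edge. Origin: centre of its underside.
There are look-alikes about, which are no part of the job. There is more than one size of the spacer; the one meant has the size given above.

How it is judged:
By the outcome, as a careful person would: the job done as asked, in the order asked, and still so for the second after the job is handed in, while the arm keeps its last pose, push and grip.
It also fails if it takes over 51 s, if anything falls off the work surface, if the arm or the gripper's body presses on something with over 40 N, if the wrist force passes 120 N, or if a joint passes its speed limit or range.

ROBOT

A 7-joint arm with a two-finger parallel gripper is mounted at the origin on a cart in front of the work surface, level with it; the furniture and walls round the work are solid. World frame = base frame: x ahead of the robot, y to its left, z up, the work surface at z = 0. Lengths are in m, angles in rad, forces in N, time in s.
With the tool pointing down it reaches from about 0.425 to 0.925 m from the base axis. Payload 6.8 kg.
Tool frame: the origin (TCP) lies on the centre line of the jaws, within the pads' length; the fingertips stand 14 mm ahead of it and the grasp point (between the pads) lies 5 mm behind it (bot.finger_overhang is the distance from the TCP to the fingertips, in m); z points along the fingers, y is the line along which they close (so a half turn about z gives the same grasp; the last joint's range is limited). The gripper opens to 85 mm and grips with 20 to 120 N. Pads are 22 mm wide; open, the fingers measure 114 mm over their backs; the gripper's body (76 mm by 85 mm) begins 54 mm behind the grasp point. The pads swing forward as they close: fully open they stand 13 mm farther back than shut.
Start: joints at [-1.284, 0.477, 0.022, 1.555, -0.011, 1.109, -0.083], TCP at [0.26, 0.623, 0.245] pointing down, gripper open.
Joint ranges: [-2.96, 2.96], [-0.34, 2.1], [-1.41, 1.46], [0.24, 2.44], [-1.37, 4.51], [0.17, 1.92], [-2.96, 2.96]. Speed limits (rad/s): [2.39, 2.39, 3.14, 3.14, 3.14, 3.14, 3.14].

INTERFACE

Orientations are given as a unit quaternion [w, x, y, z].
In Python, from station import bot gives the robot as it stands.
- The arm moves only by the shell command python3 -m inch 'ROWS' [OPENING] [FORCE]. ROWS is JSON, a list of rows, each a list of 4 numbers: the shift along the tool's x, y, z in m, then the turn about the tool's z in degrees. A call has 1 to 12 rows; each row shifts and turns the commanded pose from where the row before left it, along the tool's axes as they then stand; what a row does not reach is not made up. A row lasts 1/10 s, in which the tool goes at most 50 mm and 8.59 degrees, less where a joint would pass 70% of its speed; a pose out of reach is approached as far as the arm can. A call is refused whole if a number of a shift passes 0.05 or a number of a turn 8.59, either way. A call with a gripper value outside its range is refused whole. OPENING is the finger opening in m, from 0 to 0.0854, set as the call begins (- or left out, the last holds). The fingers move at their own pace and stop on an object; FORCE is the grip in N (left out, the last holds). Time passes only in rows, so rows that do not move let the fingers close. It gives the time, the measured TCP pose, the force, the opening and the grip force at its end, in the units of the state.
- bot.get_obs(): the state, without advancing time (a new reading comes with each control period).
- bot.read_camera(name): name is "side" or "top" or "wrist"; returns a dict with "color" (384x512x3 uint8, red, green, blue), "mtx" (3x3 intrinsics, pixels), "world_from_camera" (4x4, takes a point from camera to world coordinates); the wrist camera has in their place "hand_eye" (4x4, takes a point from camera to tool coordinates, whose origin is the TCP and whose axes are the flange's). Camera axes: x right, y up, looking along -z (the intrinsics and any distortion apply to the point x, -y, -z); pixel columns grow to the right and rows downward; lengths in m; the calibration is good to about 2 mm. The wrist camera is an equidistant fisheye: a pixel r from the principal point sees the ray r / f radians off the axis. A picture is of the moment at which its call begins: read the wrist's pose just before it. There is no depth.
- bot.hand_in(): hands the job in; it is judged then, once.
The state is a dict: "t": time; "q": joint angles; "joint_vel": joint speeds; "joint_torque": joint torques, N m; "eef_pos": TCP position; "tool_rot": TCP orientation; "contact_force": force on the tool from outside, world axes, zero at the start; "torque": the same for the moment, N m; "gripper_width": opening from 0.0 (shut) to 1.0 (fully open); "grasp_force": force on a finger pad.
Only numpy, scipy, OpenCV 4.12 (cv2) and the standard library are available. Lean on these libraries where they do the work, as an engineer would, in place of code of your own. Each camera call takes 0.05 s, during which the arm holds its last target. There are 200 camera calls.

## Working session

There is one attempt and no reset: what is moved stays moved. The work goes in short steps, Python scripts to look and compute and a shell command to move; the robot and the scene stay as the last step left them, time stands still between calls to the robot, and variables do not carry over. Pictures are saved under pics/ and viewed, at most 10 in all, crops included, and the job is handed in when it is done.

```bash
mkdir -p pics; ls
cat > h.py <<'E'
import numpy as np, cv2
from station import bot
def snap(n,f):
    d=bot.read_camera(n); cv2.imwrite(f'pics/{f}.png',cv2.cvtColor(d['color'],cv2.COLOR_RGB2BGR)); np.savez(f'pics/{f}.npz',**{k:v for k,v in d.items()}); return d
def ray(d,u,v):
    M=np.array(d['mtx']);T=np.array(d['world_from_camera'])
    x=(u-M[0,2])/M[0,0];y=(v-M[1,2])/M[1,1]
    return T[:3,3],T[:3,:3]@np.array([x,-y,-1.])
def onz(d,u,v,z):
    o,r=ray(d,u,v); return o+r*(z-o[2])/r[2]
def proj(d,p):
    M=np.array(d['mtx']);T=np.array(d['world_from_camera'])
    c=T[:3,:3].T@(np.array(p)-T[:3,3]); return M[0,2]+M[0,0]*c[0]/-c[2], M[1,2]+M[1,1]*c[1]/c[2]
E
python3 - <<'E'
from h import *
s=bot.get_obs(); print(s)
for n in('side','top'):
    d=snap(n,n+'0'); print(d.keys(),d['mtx'],d['world_from_camera'])
a=cv2.imread('pics/side0.png');b=cv2.imread('pics/top0.png')
E
```

```text
pics
{'t': 0.0, 'q': array([-1.28409134,  0.47780596,  0.02233009,  1.55646354, -0.01152514,
        1.10930911, -0.0830825 ]), 'joint_vel': array([-0.00063779,  0.00073948, -0.00050636,  0.00229642,  0.00187343,
       -0.00076616, -0.00055227]), 'joint_torque': array([ 7.23939247e-04, -5.96455371e+01,  1.60813451e+00, -2.81186950e+01,
        1.24637739e-02,  9.44473461e-03,  1.08074795e-05]), 'eef_pos': array([0.25940279, 0.62253971, 0.24431648]), 'tool_rot': array([-1.27054527e-04,  1.96105038e-01,  9.80582455e-01, -9.20423723e-04]), 'contact_force': array([ 0.21636054, -0.72309934,  0.37885322]), 'torque': array([ 0.00360904,  0.00331009, -0.0010135 ]), 'grasp_force': 0.0, 'gripper_width': 1.0005438548914523}
dict_keys(['color', 'mtx', 'world_from_camera']) [[490.79551317   0.         249.05959024]
 [  0.         490.79551317 192.25292952]
 [  0.           0.           1.        ]] [[-0.99993672 -0.01109004  0.00188657  0.47480478]
 [ 0.00849278 -0.63424065  0.77308904  0.80786808]
 [-0.00737705  0.77305615  0.6342947   0.7147538 ]
 [ 0.          0.          0.          1.        ]]
dict_keys(['color', 'mtx', 'world_from_camera']) [[451.57071392   0.         254.94271618]
 [  0.         451.57071392 188.19348929]
 [  0.           0.           1.        ]] [[ 0.01665024  0.99261466 -0.12016198  0.35107915]
 [-0.99929619  0.02056047  0.03137514  0.06095656]
 [ 0.03361401  0.119555    0.99225838  0.96343081]
 [ 0.          0.          0.          1.        ]]
```

View pics/top0.png

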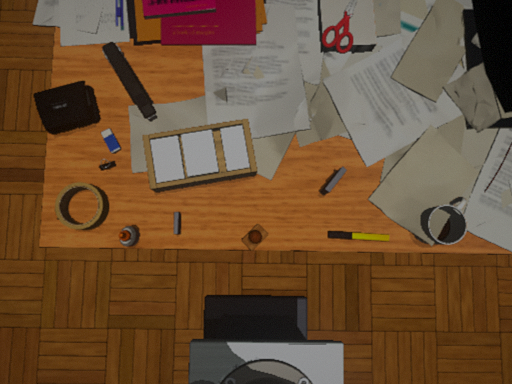

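View pics/side0.png

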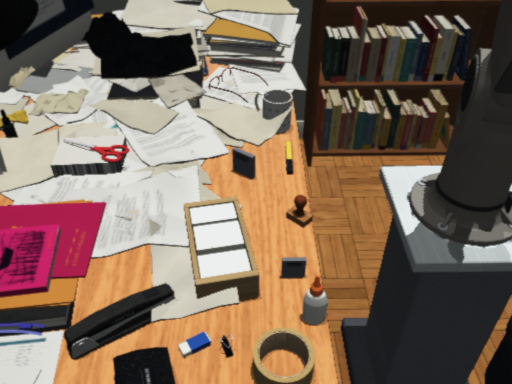

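Top view: box at about (200,155), tiles at (167,158), (200,152), (236,147), so the narrow tile is on the right. The right-hand spacer is at (332,181), a look-alike at (178,222). The side view agrees.

Run:
```python
from h import *
d=dict(np.load('pics/top0.npz')); im=d['color']
def rects(mask,z,roi,amin=60):
    x0,y0,x1,y1=roi; m=np.zeros_like(mask); m[y0:y1,x0:x1]=mask[y0:y1,x0:x1]
    for c in cv2.findContours(m,cv2.RETR_EXTERNAL,cv2.CHAIN_APPROX_NONE)[0]:
        if cv2.contourArea(c)<amin: continue
        b=cv2.boxPoints(cv2.minAreaRect(c)); P=np.array([onz(d,u,v,z) for u,v in b])
        print(np.round(b.mean(0),1),cv2.contourArea(c),'ctr',P.mean(0).round(4),'e01',(P[1]-P[0]).round(4),np.linalg.norm(P[1]-P[0]).round(4),np.linalg.norm(P[2]-P[1]).round(4))
hsv=cv2.cvtColor(im,cv2.COLOR_RGB2HSV)
w=((hsv[...,1]<40)&(hsv[...,2]>185)).astype(np.uint8)
print('tiles');rects(w,0.06,(140,115,262,195),200)
g=((hsv[...,1]<90)&(hsv[...,2]<175)).astype(np.uint8)
for z in(0.064,0.0):
  print('spacers',z);rects(g,z,(310,160,356,200),30);rects(g,z,(165,205,190,240),30)
a=cv2.resize(cv2.cvtColor(im,cv2.COLOR_RGB2BGR)[110:200,135:360],None,fx=3.5,fy=3.5,interpolation=cv2.INTER_CUBIC)
s=cv2.imread('pics/side0.png');b=cv2.resize(s[140:300,170:330],None,fx=1.7,fy=1.7,interpolation=cv2.INTER_CUBIC)
b=cv2.copyMakeBorder(b,0,0,0,a.shape[1]-b.shape[1],0); 
cv2.imwrite('pics/c1.png',np.vstack([a,b[:280]]))
```

```text
tiles
spacers 0.064
[334.9 179. ] 149.0 ctr [ 0.4823 -0.1292  0.064 ] e01 [ 0.0467 -0.0368  0.    ] 0.0594 0.0123
[176.  222.5] 83.0 ctr [0.3885 0.1875 0.064 ] e01 [ 0.0001 -0.0079  0.    ] 0.0079 0.0415
spacers 0.0
[334.9 179. ] 149.0 ctr [ 0.4916 -0.1428  0.    ] e01 [ 0.05   -0.0394  0.    ] 0.0637 0.0132
[176.  222.5] 83.0 ctr [0.3912 0.1966 0.    ] e01 [ 0.0002 -0.0084  0.    ] 0.0085 0.0444
```

View pics/c1.png

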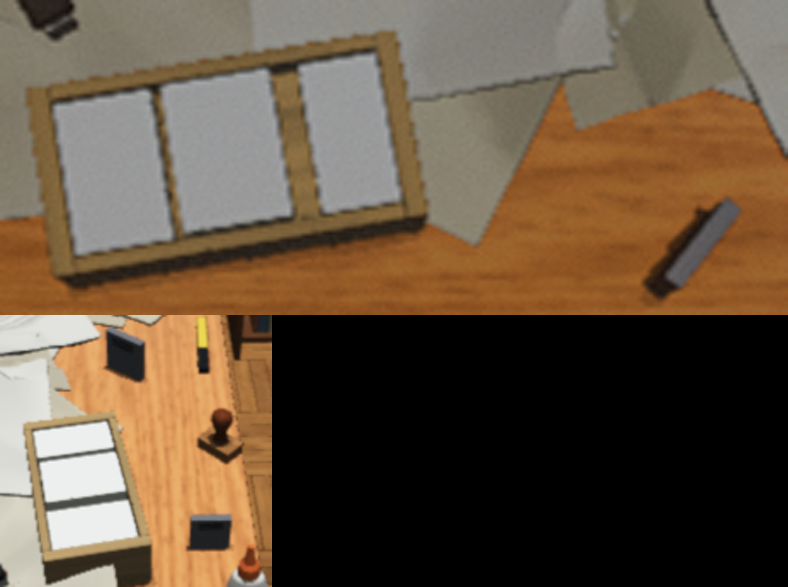

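Crop: the right joint, about (218,150) in the full image, is clearly the wide one. The right-hand spacer measures 59 x 12 mm at z = 64 mm, which matches, while the other is about 41 x 8 mm, so it's the look-alike. The tile threshold was too high, so I'll redo it.

Run:
```python
from h import *
d=dict(np.load('pics/top0.npz')); im=d['color']
hsv=cv2.cvtColor(im,cv2.COLOR_RGB2HSV)
print(hsv[150,200],hsv[150,240],hsv[155,165],hsv[140,140],hsv[150,218])
m=((hsv[...,1]<35)&(hsv[...,2]>125)).astype(np.uint8)
n,l,st,ce=cv2.connectedComponentsWithStats(m,connectivity=4)
for nm,(u,v),z in(('mid',(200,152),.068),('nar',(237,147),.06),('wide',(167,158),.06)):
    c=cv2.findContours((l==l[v,u]).astype(np.uint8),cv2.RETR_EXTERNAL,cv2.CHAIN_APPROX_NONE)[0][0]
    b=cv2.boxPoints(cv2.minAreaRect(c)); P=np.array([onz(d,a,e,z) for a,e in b])
    e=P[1]-P[0];f=P[2]-P[1]
    L=e if np.linalg.norm(e)>np.linalg.norm(f) else f
    print(nm,st[l[v,u]],P.mean(0).round(4),np.linalg.norm(e).round(4),np.linalg.norm(f).round(4),'long yaw',np.degrees(np.arctan2(L[1],L[0])).round(2), onz(d,*ce[l[v,u]],z).round(4))
# side view
d=dict(np.load('pics/side0.npz')); im=d['color']
hsv=cv2.cvtColor(im,cv2.COLOR_RGB2HSV)
m=((hsv[...,1]<35)&(hsv[...,2]>200)).astype(np.uint8)
n,l,st,ce=cv2.connectedComponentsWithStats(m,connectivity=4)
for nm,(u,v),z in(('mid',(220,236),.068),('nar',(212,213),.06),('wide',(225,264),.06)):
    print(nm,hsv[v,u],st[l[v,u]],onz(d,*ce[l[v,u]],z).round(4))
```

```text
[  0   0 156] [120   2 152] [  0   0 151] [ 20  44 128] [ 18 129 128]
mid [ 181  130   37   46 1306] [0.5293 0.1464 0.068 ] 0.0621 0.0862 long yaw -169.15 [0.529  0.1463 0.068 ]
nar [221 126  28  45 941] [0.5429 0.0755 0.06  ] 0.0473 0.0885 long yaw -169.07 [0.5423 0.0758 0.06  ]
wide [ 151  136   33   47 1181] [0.5164 0.2118 0.06  ] 0.0562 0.0885 long yaw -169.03 [0.5164 0.2113 0.06  ]
mid [ 75   2 239] [ 194  221   49   29 1065] [0.5331 0.1449 0.068 ]
nar [ 70   3 240] [190 203  46  21 671] [0.5468 0.0738 0.06  ]
wide [ 75   2 239] [ 198  249   52   29 1085] [0.5208 0.2089 0.06  ]
```

Both views agree on the mid tile at about (0.531, 0.1455), with box yaw 10.9° and the wide joint near (0.5386, 0.1062). Next I'll work out the transit to above the spacer.

```bash
cat >> h.py <<'E'
from scipy.spatial.transform import Rotation as Ro
def pose():
    s=bot.get_obs(); q=s['tool_rot']; return s,np.array(s['eef_pos']),Ro.from_quat([q[1],q[2],q[3],q[0]]).as_matrix()
def to(*tgts):  # tgts: (x,y,z,yaw of tool y deg): turn applied after shift
    s,p,R=pose(); print('t',s['t'],'p',p.round(4),'f',np.round(s['contact_force'],1),'w',round(s['gripper_width'],3),'gf',round(s['grasp_force'],1),'yaw',np.degrees(np.arctan2(R[1,1],R[0,1])).round(2),'tilt',R[2].round(4))
    for x,y,z,yaw in tgts:
        cur=np.degrees(np.arctan2(R[1,1],R[0,1])); t=(cur-yaw+90)%180-90
        d=R.T@(np.array([x,y,z])-p); print('shift',d.round(4),'turn',round(t,2))
        R=R@Ro.from_euler('z',t,degrees=True).as_matrix(); p=np.array([x,y,z])
E
python3 - <<'E'
from h import *
c=bot.read_camera('wrist');print(c['mtx'],c['hand_eye'],bot.finger_overhang)
to((.40,.42,.245,67.4),(.50,.15,.245,67.4),(.4823,-.1292,.2,51.8))
E
```

```text
[[297.31863964   0.         256.32913694]
 [  0.         297.31863964 194.68211005]
 [  0.           0.           1.        ]] [[-2.27429197e-04  9.60604485e-01  2.77919002e-01  7.15910661e-02]
 [ 9.99999728e-01  4.13346284e-04 -6.10369056e-04  1.78312918e-04]
 [-7.01200040e-04  2.77918788e-01 -9.60604318e-01 -1.28785635e-01]
 [ 0.00000000e+00  0.00000000e+00  0.00000000e+00  1.00000000e+00]] 0.014
t 0.15 p [0.2594 0.6227 0.2445] f [-0.   0.9 -0.6] w 1.001 gf 0.0 yaw 67.38 tilt [-1.0e-04 -1.4e-03 -1.0e+00]
shift [-0.2077 -0.133  -0.0003] turn -0.02
shift [-0.1961 -0.2108  0.0003] turn 0.0
shift [-0.091  -0.2645  0.0454] turn 15.6
```

```bash
python3 -m inch '[[-0.02,-0.013,0,0],[-0.035,-0.022,0,0],[-0.035,-0.022,0,0],[-0.035,-0.022,0,0],[-0.035,-0.022,0,0],[-0.035,-0.025,0,0],[-0.033,-0.035,0,0],[-0.033,-0.035,0,0],[-0.033,-0.035,0,0],[-0.033,-0.035,0,0],[-0.03,-0.035,0,0],[-0.025,-0.036,0,0]]'
python3 - <<'E'
from h import *
to((.4823,-.1292,.2,51.8))
E
```

```text
t: 1.35
eef_pos: [0.4832, 0.1628, 0.2453]
tool_rot: [0.0, 0.197, 0.98, 0.0]
contact_force: [1.0, 0.4, -0.1]
gripper_width: 0.997
grasp_force: 0.0
t 1.35 p [0.4832 0.1628 0.2453] f [ 1.   0.4 -0.1] w 0.997 gf 0.0 yaw 67.33 tilt [-4.e-04  1.e-04 -1.e+00]
shift [-0.1117 -0.2698  0.0453] turn 15.53
```

```bash
python3 -m inch '[[-0.013,-0.033,0,0],[-0.013,-0.033,0,0],[-0.013,-0.033,0,0],[-0.013,-0.033,0.005,0],[-0.013,-0.033,0.01,0],[-0.013,-0.033,0.01,0],[-0.013,-0.033,0.01,0],[-0.011,-0.028,0.01,0],[-0.005,-0.01,0,7.8],[0,0,0,7.8],[0,0,0,0],[0,0,0,0]]'
python3 - <<'E'
from h import *
to((.4823,-.1292,.2,51.8))
s,p,R=pose(); d=snap('wrist','w1'); np.savez('pics/w1p.npz',p=p,R=R)
E
```

```text
t: 2.55
eef_pos: [0.4778, -0.124, 0.2002]
tool_rot: [-0.0, 0.325, 0.946, 0.0]
contact_force: [-0.3, 0.1, 1.2]
gripper_width: 0.998
grasp_force: 0.0
t 2.55 p [ 0.4778 -0.124   0.2002] f [-0.3  0.1  1.2] w 0.998 gf 0.0 yaw 52.02 tilt [ 3.e-04 -1.e-04 -1.e+00]
shift [-0.0067 -0.0014  0.0002] turn 0.22
```

View pics/w1.png

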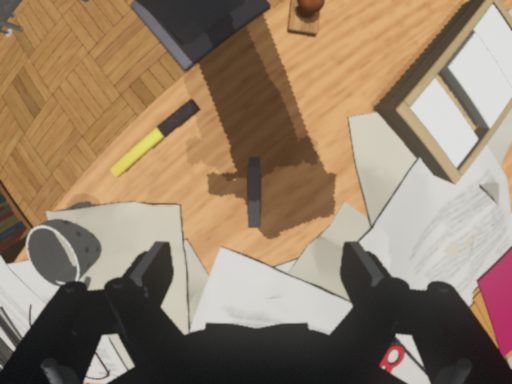

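The wrist view shows the spacer at about (254,192), lined up with the tool x axis and between the open fingers. I'll measure its top edges by casting fisheye rays.

```bash
cat >> h.py <<'E'
def wz(d,p,R,uv,z):
    M=np.array(d['mtx']);H=np.array(d['hand_eye']);out=[]
    for u,v in uv:
        x,y=(u-M[0,2]),(v-M[1,2]);r=np.hypot(x,y);th=r/M[0,0]
        c=np.array([np.sin(th)*x/r,-np.sin(th)*y/r,-np.cos(th)])
        o=p+R@H[:3,3];w=R@H[:3,:3]@c; out.append(o+w*(z-o[2])/w[2])
    return np.array(out)
E
python3 - <<'E'
from h import *
d=dict(np.load('pics/w1.npz'));q=np.load('pics/w1p.npz');p,R=q['p'],q['R']
im=d['color'];hsv=cv2.cvtColor(im,cv2.COLOR_RGB2HSV)
print(hsv[165:225:8,254].tolist(),hsv[200,235:275:2].tolist())
g=((hsv[...,1]<90)&(hsv[...,2]<90)).astype(np.uint8); m=np.zeros_like(g);m[145:240,240:270]=g[145:240,240:270]
ys,xs=np.nonzero(m)
for y in range(ys.min(),ys.max()+1,6):print(y,xs[ys==y].min(),xs[ys==y].max(),im[y,254])
c=max(cv2.findContours(m,0,1)[0],key=cv2.contourArea)
b=cv2.boxPoints(cv2.minAreaRect(c));print(b)
P=wz(d,p,R,b,.064);print(P.round(4),P.mean(0))
E
```

```text
[[11, 35, 58], [9, 28, 63], [4, 31, 65], [7, 35, 66], [10, 44, 69], [0, 14, 90], [9, 19, 93], [8, 22, 94]] [[16, 118, 209], [16, 121, 206], [15, 120, 204], [15, 124, 200], [15, 128, 192], [14, 138, 144], [11, 106, 89], [7, 30, 76], [10, 31, 73], [6, 34, 74], [7, 33, 70], [4, 22, 83], [8, 38, 74], [14, 124, 109], [14, 133, 125], [15, 133, 127], [14, 132, 129], [15, 133, 128], [14, 133, 128], [15, 131, 128]]
157 250 258 [63 54 47]
163 248 259 [57 52 49]
169 248 259 [64 58 56]
175 248 260 [64 59 57]
181 248 259 [65 58 57]
187 248 259 [66 59 57]
193 248 259 [67 59 57]
199 248 259 [69 61 58]
205 258 260 [90 85 85]
211 258 260 [92 87 86]
[[248.      213.99998]
 [248.      156.99998]
 [260.      156.99998]
 [260.      213.99998]]
[[ 0.4919 -0.1449  0.064 ]
 [ 0.4494 -0.1112  0.064 ]
 [ 0.456  -0.1027  0.064 ]
 [ 0.4989 -0.136   0.064 ]] [ 0.4740671  -0.12369371  0.064     ]
```

Run:
```python
from h import *
d=dict(np.load('pics/w1.npz'));q=np.load('pics/w1p.npz');p,R=q['p'],q['R']
im=d['color'];hsv=cv2.cvtColor(im,cv2.COLOR_RGB2HSV)
g=((hsv[...,1]<100)&(hsv[...,2]<112)).astype(np.uint8); m=np.zeros_like(g);m[145:240,235:275]=g[145:240,235:275]
ys,xs=np.nonzero(m); ctr=[]
for y in range(ys.min(),ys.max()+1,4):
    a,b=xs[ys==y].min(),xs[ys==y].max()+1;print(y,a,b,im[y,(a+b)//2])
    if 172<y<224: ctr.append(((a+b)/2,y))
P=wz(d,p,R,ctr,.064); v=np.linalg.svd(P[:,:2]-P[:,:2].mean(0))[2][0]
print('yaw',np.degrees(np.arctan2(v[1],v[0])),P[0],P[-1])
print('ends: near bottom z0, near top z.064, far top',wz(d,p,R,[(254,ys.min())],0.0),wz(d,p,R,[(254,ys.max()+1)],.064), 'widths',np.linalg.norm(np.diff(wz(d,p,R,[(247.5,190),(260.5,190)],.064),axis=0)))
a,b=wz(d,p,R,[(254,ys.min())],0.0)[0],wz(d,p,R,[(254,ys.max()+1)],.064)[0]
print('len',np.linalg.norm((a-b)[:2]),'mid',(a+b)/2)
m=(a+b)/2; to((m[0],m[1],.049,51.8))
```

```text
157 250 259 [63 54 47]
161 249 260 [57 51 49]
165 248 260 [58 53 50]
169 247 261 [64 58 56]
173 247 261 [63 58 56]
177 247 261 [65 59 57]
181 248 260 [65 58 57]
185 248 261 [65 59 57]
189 248 261 [66 59 57]
193 248 261 [67 59 57]
197 248 261 [69 61 57]
201 247 261 [77 70 68]
205 248 261 [90 85 85]
209 248 261 [93 87 86]
213 248 261 [93 88 86]
217 249 261 [93 88 85]
221 249 261 [94 88 86]
225 249 261 [93 88 86]
yaw -37.152249117034074 [ 0.46430137 -0.11602555  0.064     ] [ 0.50162085 -0.14409796  0.064     ]
ends: near bottom z0, near top z.064, far top [[ 0.46026167 -0.11342445  0.        ]] [[ 0.50672947 -0.14932451  0.064     ]] widths 0.012009286959518103
len 0.05872026821064242 mid [ 0.48349557 -0.13137448  0.032     ]
t 2.6 p [ 0.4779 -0.1238  0.2002] f [ 0.9 -0.1  1. ] w 1.002 gf 0.0 yaw 52.02 tilt [ 2.e-04  1.e-04 -1.e+00]
shift [-0.0091 -0.0025  0.1512] turn 0.22
```

```bash
python3 -m inch '[[-0.005,-0.002,0.02,-0.4],[-0.003,0,0.03,0],[0,0,0.03,0],[0,0,0.03,0],[0,0,0.02,0],[0,0,0.015,0],[0,0,0.006,0],[0,0,0,0],[0,0,0,0]]' && python3 -m inch '[[0,0,0,0],[0,0,0,0],[0,0,0,0],[0,0,0,0],[0,0,0,0],[0,0,0,0],[0,0,0,0],[0,0,0,0],[0,0,0,0],[0,0,0,0]]' 0.0 40
```

```text
t: 3.5
eef_pos: [0.4834, -0.1308, 0.0499]
tool_rot: [0.0, 0.324, 0.946, 0.0]
contact_force: [0.2, -0.5, 0.7]
gripper_width: 1.001
grasp_force: 0.0
t: 4.5
eef_pos: [0.4831, -0.1309, 0.0495]
tool_rot: [0.0, 0.324, 0.946, 0.0]
contact_force: [-1.0, 1.7, 4.8]
gripper_width: 0.134
grasp_force: 39.5
```

```bash
python3 -m inch '[[0,0,-0.01,0],[0,0,-0.025,0],[0,0,-0.03,0],[0,0,-0.03,0],[0,0,-0.025,0],[0,0,-0.01,0],[0,0,0,0]]'
python3 - <<'E'
from h import *
to((.5386,.1062,.165,100.9))
E
```

```text
t: 5.2
eef_pos: [0.4836, -0.1309, 0.1804]
tool_rot: [0.001, 0.324, 0.946, 0.001]
contact_force: [-0.1, 0.1, -0.7]
gripper_width: 0.134
grasp_force: 39.0
t 5.2 p [ 0.4836 -0.1309  0.1804] f [-0.1  0.1 -0.7] w 0.134 gf 39.0 yaw 52.19 tilt [-0.002   0.0017 -1.    ]
shift [0.102  0.221  0.0156] turn -48.71
```

```bash
python3 -m inch '[[0.007,0.015,0,0],[0.013,0.028,0,0],[0.013,0.028,0,0],[0.013,0.028,0,0],[0.013,0.028,0,0],[0.013,0.028,0,0],[0.013,0.028,0.005,0],[0.011,0.024,0.01,0],[0.006,0.014,0,0]]' && python3 -m inch '[[0,0,0,-5],[0,0,0,-8.1],[0,0,0,-8.1],[0,0,0,-8.1],[0,0,0,-8.1],[0,0,0,-7.3],[0,0,0,-4],[0,0,0,0],[0,0,0,0],[0,0,0,0]]'
python3 - <<'E'
from h import *
to((.5386,.1062,.165,100.9))
s,p,R=pose(); snap('wrist','w2'); np.savez('pics/w2p.npz',p=p,R=R); snap('top','t2')
E
```

```text
t: 6.1
eef_pos: [0.5363, 0.1085, 0.1615]
tool_rot: [-0.002, 0.323, 0.947, -0.001]
contact_force: [-0.0, -0.8, -0.5]
gripper_width: 0.134
grasp_force: 39.0
t: 7.1
eef_pos: [0.5377, 0.1059, 0.164]
tool_rot: [-0.0, -0.094, 0.996, -0.0]
contact_force: [0.2, -0.3, -0.3]
gripper_width: 0.134
grasp_force: 39.0
t 7.1 p [0.5377 0.1059 0.164 ] f [ 0.2 -0.3 -0.3] w 0.134 gf 39.0 yaw 100.77 tilt [ 7.e-04 -2.e-04 -1.e+00]
shift [-0.0009  0.0002 -0.001 ] turn -0.13
```

View pics/w2.png

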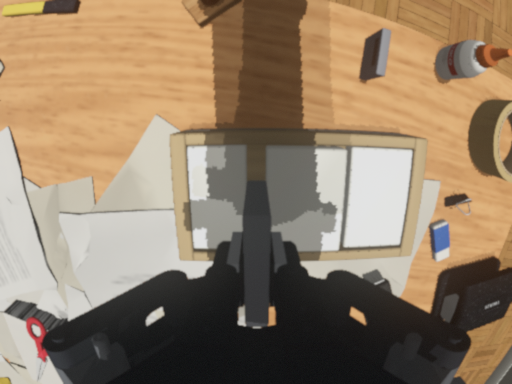

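The wrist view shows the spacer's lower end at about (256,181), directly over the wide joint (columns 247–266, rows 147–180). I'll measure the lateral offset.

Run:
```python
from h import *
d=dict(np.load('pics/w2.npz'));q=np.load('pics/w2p.npz');p,R=q['p'],q['R']
im=d['color'].astype(int);hsv=cv2.cvtColor(d['color'],cv2.COLOR_RGB2HSV)
for v in (152,158,164,170,176): print(v,[ (u,*hsv[v,u][1:].tolist()) for u in range(240,274,1)][::1] if v==164 else '')
def run(v,f,u0=256):
    a=u0
    while f(v,a):a-=1
    b=u0
    while f(v,b):b+=1
    return a+1,b
T=lambda P:(R.T@(P-p).T).T
for v in (152,158,164,170,176):
    a,b=run(v,lambda v,u:hsv[v,u,1]>60)
    A=T(wz(d,p,R,[(a,v)],.06))[0];B=T(wz(d,p,R,[(b,v)],.068))[0]
    print(v,a,b,'narrow',A.round(4),'mid',B.round(4),'w',(B-A)[1].round(4),'ctr',((A+B)/2)[1].round(4))
for v in (190,205,220):
    a,b=run(v,lambda v,u:im[v,u].sum()<210)
    print(v,a,b,im[v,256])
    A=T(wz(d,p,R,[(a,v),(b,v)],p[2]-.0495)); print(A.round(4))
```

```text
152 
158 
164 [(240, 17, 107), (241, 17, 107), (242, 17, 107), (243, 19, 106), (244, 17, 104), (245, 21, 97), (246, 34, 89), (247, 70, 84), (248, 85, 84), (249, 91, 84), (250, 88, 84), (251, 86, 83), (252, 86, 83), (253, 87, 85), (254, 92, 83), (255, 86, 83), (256, 89, 83), (257, 88, 84), (258, 87, 82), (259, 86, 83), (260, 88, 84), (261, 89, 83), (262, 90, 82), (263, 90, 82), (264, 86, 83), (265, 59, 86), (266, 22, 92), (267, 15, 99), (268, 17, 103), (269, 15, 105), (270, 15, 105), (271, 14, 106), (272, 17, 106), (273, 17, 106)]
170 
176 
152 247 265 narrow [ 0.0389 -0.0065  0.104 ] mid [0.04   0.0074 0.096 ] w 0.0139 ctr 0.0005
158 247 265 narrow [ 0.0341 -0.0065  0.104 ] mid [0.0354 0.0075 0.096 ] w 0.014 ctr 0.0005
164 247 265 narrow [ 0.0293 -0.0066  0.104 ] mid [0.0307 0.0075 0.096 ] w 0.0141 ctr 0.0005
170 247 265 narrow [ 0.0244 -0.0066  0.104 ] mid [0.026  0.0075 0.096 ] w 0.0141 ctr 0.0005
176 247 265 narrow [ 0.0195 -0.0066  0.104 ] mid [0.0213 0.0076 0.096 ] w 0.0142 ctr 0.0005
190 246 267 [55 56 55]
[[ 0.0227 -0.0056  0.0495]
 [ 0.0227  0.0075  0.0495]]
205 244 269 [55 55 54]
[[ 0.0129 -0.007   0.0495]
 [ 0.0129  0.0088  0.0495]]
220 244 271 [59 60 60]
[[ 0.0027 -0.0071  0.0495]
 [ 0.0027  0.0102  0.0495]]
```

Joint centre and blade centre agree within about 0.5 mm (tool y about +0.5 mm for both), and the joint is parallel to tool x. I'll descend, watching the force.

```bash
python3 -m inch '[[0,0,0.015,0],[0,0,0.02,0],[0,0,0.01,0],[0,0,0.005,0],[0,0,0,0],[0,0,0.005,0],[0,0,0.005,0],[0,0,0,0],[0,0,0,0]]'
python3 - <<'E'
from h import *
to((.5386,.1062,.0895,100.9))
s,p,R=pose(); d=snap('wrist','w3'); im=d['color'][90:270,150:400]
cv2.imwrite('pics/w3c.png',cv2.cvtColor(cv2.resize(im,None,fx=3,fy=3,interpolation=cv2.INTER_CUBIC),cv2.COLOR_RGB2BGR))
E
```

```text
t: 8.1
eef_pos: [0.5379, 0.1062, 0.1044]
tool_rot: [0.0, -0.095, 0.995, 0.0]
contact_force: [0.5, 0.1, -1.0]
gripper_width: 0.133
grasp_force: 39.0
t 8.1 p [0.5379 0.1062 0.1044] f [ 0.5  0.1 -1. ] w 0.133 gf 39.0 yaw 100.88 tilt [-0.  0. -1.]
shift [-0.0006 -0.0002  0.0149] turn -0.02
```

View pics/w3c.png

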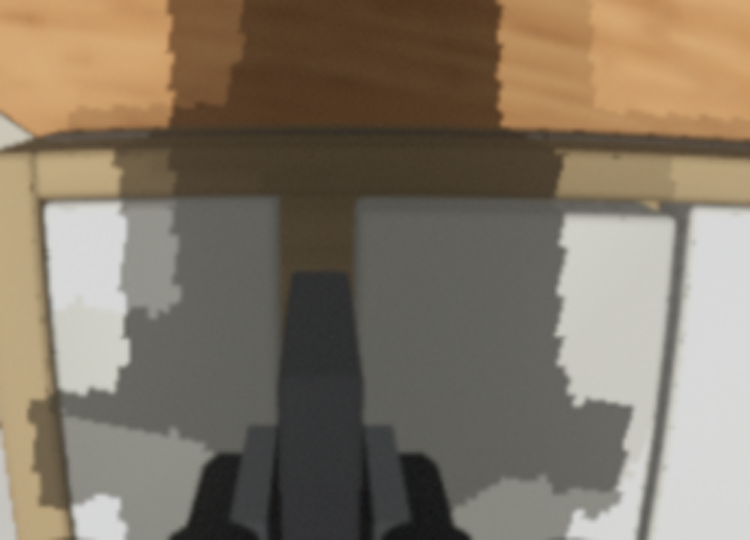

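The blade's lower end is inside the joint without contact, about 0.8 mm nearer the mid tile side. I'll nudge it and continue down.

```bash
python3 -m inch '[[0,-0.0007,0,0],[0,0,0.003,0],[0,0,0.004,0],[0,0,0.004,0],[0,0,0.0025,0],[0,0,0,0],[0,0,0,0]]' && python3 -m inch '[[0,0,0.001,0],[0,0,0.0005,0],[0,0,0,0],[0,0,0,0]]'
```

```text
t: 8.85
eef_pos: [0.538, 0.1056, 0.0907]
tool_rot: [-0.0, -0.095, 0.995, -0.0]
contact_force: [0.8, 0.0, -0.5]
gripper_width: 0.132
grasp_force: 39.0
t: 9.25
eef_pos: [0.5382, 0.1056, 0.0895]
tool_rot: [0.0, -0.095, 0.996, 0.0]
contact_force: [-0.4, 0.7, 2.8]
gripper_width: 0.133
grasp_force: 39.3
```

Contact is exactly at the expected seating height (0.0895). I'll settle it a bit more, then release.

```bash
python3 -m inch '[[0,0,0.0005,0],[0,0,0,0],[0,0,0,0]]' && python3 -m inch '[[0,0,0,0],[0,0,0,0],[0,0,0,0],[0,0,0,0],[0,0,0,0],[0,0,0,0]]' 0.05 && python3 -m inch '[[0,0,-0.01,0],[0,0,-0.02,0],[0,0,-0.03,0],[0,0,-0.03,0],[0,0,-0.02,0],[0,0,-0.01,0],[0,0,0,0],[0,0,0,0]]'
python3 - <<'E'
from h import *
to((.531,.1455,.12,100.9))
s,p,R=pose(); a=snap('wrist','w4')['color'];np.savez('pics/w4p.npz',p=p,R=R); b=snap('side','s4')['color'][150:300,150:300];
b=cv2.resize(b,(384,384),interpolation=cv2.INTER_CUBIC)
cv2.imwrite('pics/c4.png',cv2.cvtColor(np.hstack([a[:, 80:460],b]),cv2.COLOR_RGB2BGR))
E
```

```text
t: 9.55
eef_pos: [0.5382, 0.1056, 0.0895]
tool_rot: [0.0, -0.095, 0.996, 0.0]
contact_force: [-2.5, -0.7, 8.1]
gripper_width: 0.131
grasp_force: 40.3
t: 10.15
eef_pos: [0.538, 0.1056, 0.0887]
tool_rot: [-0.0, -0.095, 0.995, -0.0]
contact_force: [-0.4, 0.5, 0.0]
gripper_width: 0.587
grasp_force: 0.0
t: 10.95
eef_pos: [0.5375, 0.1055, 0.2081]
tool_rot: [-0.001, -0.095, 0.995, -0.0]
contact_force: [-0.1, -0.5, -0.4]
gripper_width: 0.584
grasp_force: 0.0
t 10.95 p [0.5375 0.1055 0.2081] f [-0.1 -0.5 -0.4] w 0.584 gf 0.0 yaw 100.89 tilt [ 1.1e-03 -1.0e-04 -1.0e+00]
shift [-0.0013  0.0405  0.0881] turn -0.01
```

View pics/c4.png

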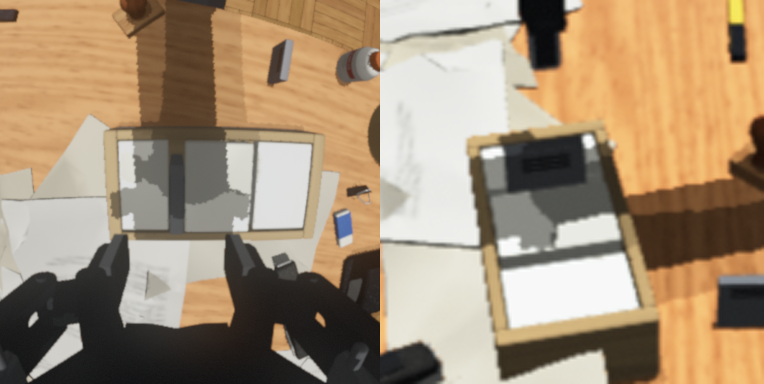

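The spacer stands upright in the wide joint, at columns 169–185 of the left half, and is released. I'll close the fingers, shift over the mid tile, and turn 90° so the fingers stay clear of the spacer.

```bash
python3 -m inch '[[0,0.01,0,0],[-0.001,0.015,0,0],[0,0.013,0,0],[0,0.005,0,0],[0,0,0,8.2],[0,0,0,8.2],[0,0,0,8.2],[0,0,0,8.2],[0,0,0,8.2],[0,0,0,8.2],[0,0,0,8.2],[0,0,0,8.2]]' 0.0 40 && python3 -m inch '[[0,0,0.01,8.2],[0,0,0.02,8.2],[0,0,0.03,8],[0,0,0.03,0],[0,0,0.02,0],[0,0,0.005,0],[0,0,0,0],[0,0,0,0]]'
python3 - <<'E'
from h import *
print(bot.get_obs()['q'].round(2)); to((.530,.1475,.082,10.9))
E
```

```text
t: 12.25
eef_pos: [0.5308, 0.1485, 0.2088]
tool_rot: [0.0, 0.462, 0.887, 0.0]
contact_force: [0.6, 0.5, -0.3]
gripper_width: -0.002
grasp_force: 0.0
t: 13.05
eef_pos: [0.5317, 0.1483, 0.0948]
tool_rot: [0.0, 0.637, 0.771, 0.001]
contact_force: [0.5, 0.5, 0.4]
gripper_width: -0.001
grasp_force: 0.0
[-0.7   0.5   0.4   2.   -0.29  0.7   0.08]
t 13.05 p [0.5317 0.1483 0.0948] f [0.5 0.5 0.4] w -0.001 gf 0.0 yaw 10.88 tilt [ 3.0e-04  1.6e-03 -1.0e+00]
shift [-0.0005 -0.0018  0.0128] turn -0.02
```

Tips are at 0.081, 13 mm above the tile. Next I'll press down slowly.

```bash
python3 -m inch '[[0,0,0.005,0],[0,0,0.005,0],[0,0,0.003,0],[0,0,0.002,0],[0,0,0.001,0],[0,0,0.001,0],[0,0,0,0],[0,0,0,0]]' && python3 -m inch '[[0,0,0.001,0],[0,0,0.001,0],[0,0,0.001,0],[0,0,0,0],[0,0,0,0]]'
```

```text
t: 13.85
eef_pos: [0.5311, 0.1482, 0.0772]
tool_rot: [-0.0, 0.637, 0.771, 0.0]
contact_force: [-2.0, 0.3, 5.3]
gripper_width: -0.0
grasp_force: 2.9
t: 14.35
eef_pos: [0.5311, 0.1481, 0.0743]
tool_rot: [-0.0, 0.637, 0.771, 0.0]
contact_force: [-1.7, 0.7, 7.0]
gripper_width: 0.001
grasp_force: 3.8
```

```bash
python3 -m inch '[[0,0,0.0005,0],[0,0,0.0005,0],[0,0,0,0],[0,0,0,0],[0,0,0,0]]'
```

```text
t: 14.85
eef_pos: [0.5311, 0.1482, 0.074]
tool_rot: [-0.0, 0.637, 0.771, 0.0]
contact_force: [-4.3, -1.2, 15.7]
gripper_width: -0.002
grasp_force: 7.6
```

It's on the firm stop: TCP at 0.074 puts the tips at 0.060, with 15.7 N. One last look before handing in.

```bash
python3 -m inch '[[0,0,0,0],[0,0,0,0]]'
python3 - <<'E'
from h import *
a=snap('wrist','w5')['color']; b=snap('side','s5')['color'][150:300,150:300];
b=cv2.resize(b,(384,384),interpolation=cv2.INTER_CUBIC)
cv2.imwrite('pics/c5.png',cv2.cvtColor(np.hstack([a[:, 80:460],b]),cv2.COLOR_RGB2BGR))
E
```

```text
t: 15.05
eef_pos: [0.5311, 0.1482, 0.074]
tool_rot: [-0.0, 0.637, 0.771, 0.0]
contact_force: [-4.6, -0.8, 15.3]
gripper_width: -0.002
grasp_force: 7.6
```

View pics/c5.png

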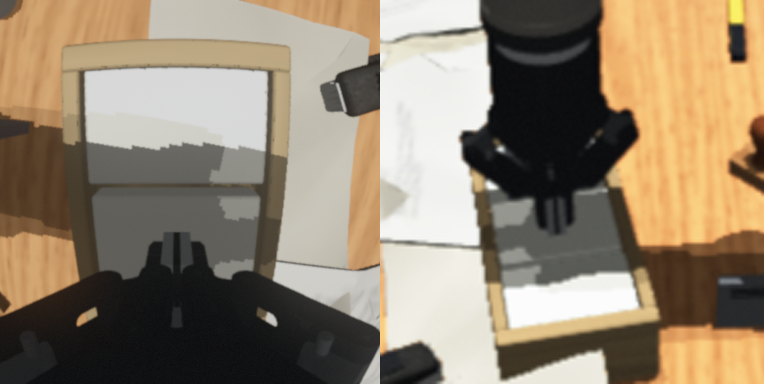

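The tile is flush with its wide neighbour and the fingertips rest only on it. The spacer is hidden behind the hand, but the arm passed well clear of it.

```bash
python3 -c "
from station import bot
print(bot.hand_in())"
```

```text
the job is handed in; nothing more can be done
None
```

I stood the spacer upright at the bottom of the wide joint and released it, then handed in at about 15 s with the fingertips holding the middle tile level on its stop at about 15 N; the hand hid the spacer in the last pictures, so I last saw it standing just before pressing.

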